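# Slide a thin sample carrier over the edge, then stack it crosswise

## Robot

A 6-joint arm with a two-finger parallel gripper is mounted at the origin on a cart in front of the work surface, level with it; the furniture and walls round the work are solid. World frame = base frame: x ahead of the robot, y to its left, z up, the work surface at z = 0. Lengths are in m, angles in rad, forces in N, time in s.
With the tool pointing down it reaches from about 0.3 to 0.875 m from the base axis. Payload 4.2 kg.
Tool frame: the origin (TCP) lies at the very end of the fingers, on their centre line; the grasp point (between the pads) lies 19 mm behind it; z points along the fingers, y is the direction in which the jaws open and shut (so a half turn about z gives the same grasp; the last joint's range is limited). The gripper opens to 85 mm and grips with 20 to 120 N. Pads are 22 mm wide; open, the fingers measure 114 mm over their backs; the gripper's body (76 mm by 85 mm) begins 54 mm behind the grasp point. The pads swing forward as they close: fully open they stand 13 mm farther back than shut.
Start: joints at [-0.02, 0.32, 1.565, -0, 1.257, -0.02], TCP at [0.575, 0, 0.231] pointing down, gripper open.
Joint ranges: [-3.11, 3.11], [-0.84, 2.01], [0.21, 2.61], [-1.34, 4.49], [0.05, 2.63], [-2.56, 2.56]. Speed limits (rad/s): [2.57, 2.57, 3.14, 3.14, 3.14, 3.14].

## Interface

Orientations are given as a rotation vector (axis times angle).
In Python, from workcell import ctrl, viewer gives the robot as it stands.
- The arm moves only by the tool carry_out, never from a script. Its argument "steps" is one flat list of numbers, 5 for each row, row after row: the shift along the tool's x, y, z in cm, then the turn about the tool's z in rad, then the opening, from 0 (shut) to 1 (fully open). A call has 1 to 10 rows; each row shifts and turns the pose as measured when the row begins, along the tool's axes as they then stand; what a row does not reach is not made up. A row lasts 1/10 s, in which the tool goes at most 50 mm and 8.59 degrees, less where a joint would pass 70% of its speed; a pose out of reach is approached as far as the arm can. A call with a gripper value outside its range is refused whole. The fingers move at their own pace and stop on an object; the grip force is fixed at half the most. Time passes only in rows, so rows that do not move let the fingers close. It gives the time, the measured TCP pose, the force and the opening at its end, in the units of the state.
- ctrl.observe(): the state, without advancing time (a new reading comes with each control period).
- viewer.capture(name): name is "scene" or "side" or "wrist"; returns (picture, depth): 420x560x3 uint8, red, green, blue; 420x560 float32, m along the optical axis (not along the pixel's ray), 0 where there is no reading.
- viewer.camera_params(name): a dict with "mtx" (3x3 intrinsics, pixels), "extrinsics" (4x4, takes a point from camera to world coordinates); the wrist camera has in their place "T_tool_cam" (4x4, takes a point from camera to tool coordinates, whose origin is the TCP and whose axes are the flange's). Camera axes: x right, y down, z forward; pixel columns grow to the right and rows downward; lengths in m; the calibration is good to about 2 mm. A picture is of the moment at which its call begins: read the wrist's pose just before it. camera_params takes no time and is no camera call.
- ctrl.close_job(): hands the job in, once; it reports no verdict.
The state is a dict: "time": time; "joint_positions": joint angles; "qvel": joint speeds; "tau": joint torques, N m; "tool_pos": TCP position; "tcp_rot": TCP orientation; "force": force on the tool from outside, world axes, zero at the start; "wrist_torque": the same for the moment, N m; "finger_gap": finger opening in m.
Only numpy, scipy, OpenCV 4.12 (cv2) and the standard library are available. Lean on these libraries where they do the work, as an engineer would, in place of code of your own. Each camera call takes 0.05 s, during which the arm holds its last target.

## Task

The thin orange sample carrier lies flat on the dark stone block, too thin to be gripped there. Slide it flat along the block until one of its ends sticks out well over one of the block's two short ends, then take it by that end and lay it flat on the other carrier on the round pedestal, centred and crosswise to it, as in a cross. Leave the lower carrier where it is and do not disturb the timer, the black tape or the red hex key set.

Things in the scene. Friction and masses are not known exactly. Their poses are not given: they have to be found in the camera images.
- block: dark polished stone block, fixed, on four rubber feet: 100 mm along its x, 180 mm along its y, 50 mm high. Origin at the centre of its underside; its flat, slippery top is 50 mm above. Its two short ends (100 mm wide) are at y = +90 and -90 mm in its own frame.
- carrier_center (a point): centre (half-way up) of the orange sample carrier on the block: flat aluminium plate 50 mm wide (x), 130 mm long (y), 3 mm thick (z), about 60 g, three printed round spots along it. It starts near the middle of the block, roughly along the block's y. A closed gripper pressed on it with 5 to 20 N drags it along. It tips if its centre passes the block's end.
- lower_center (a point): centre (half-way up) of the lower carrier, an identical loose plate (50 mm along x, 130 mm along y, 3 mm thick) lying centred on the pedestal; its top is 1.5 mm above this point, 58 mm above the worktop.
- pedestal_top (a point): centre of the top face of the fixed pedestal: a round rubber-faced table of 60 mm diameter, 55 mm above the worktop, on a 28 mm column with a square foot of 80 mm, 8 mm thick.
- timer: white square timer, 62 x 62 x 19 mm, loose on the worktop; bystander. Origin at the centre of its underside.
- tape_black: roll of black tape lying flat, 62 mm across, 19 mm high, loose; bystander. Origin at the centre of its underside.
- hex_keys: red hex key set, 22 x 86 x 23 mm, loose; bystander. Origin at the centre of its underside.

How it is judged:
On the way:
1. lying flat on the block, the carrier has slid until one end sticks out about 20 mm or more over a short end of the block (its centre over 45 mm from the block's middle along the block's y) ((y of carrier_center in the frame of block above 0.045 m or y of carrier_center in the frame of block below -0.045 m) and x of carrier_center in the frame of block between -0.05 and 0.05 m and z of carrier_center in the frame of block between 0.048 and 0.0545 m and angle between carrier_center's own z axis and vertical below 0.08 rad), for 0.1 s.
At the end, for the whole second after the job is handed in: The carrier lies flat and at rest directly on the lower carrier on the pedestal, its centre within 15 mm of the lower one's centre and its length within 15 degrees of square to it; the lower carrier still lies flat within 20 mm of the middle of the pedestal, moved less than 15 mm (horizontal distance between carrier_center and lower_center below 0.015 m and angle between the y axis of carrier_center and the x axis of lower_center, either way round below 0.26 rad and z of carrier_center in the frame of pedestal_top between 0.003 and 0.0065 m and angle between each of carrier_center, lower_center's own z axis and vertical below 0.06 rad and horizontal distance between lower_center and pedestal_top below 0.02 m and distance of lower_center from where it was at the start of the episode below 0.015 m and linear speed of each of carrier, lower below 0.01 m/s); the robot touches nothing.
It fails at once if the timer is pushed away (more than 20 mm) (distance of timer from where it was at the start of the episode above 0.02 m).
It fails at once if the black tape is pushed away (more than 20 mm) (distance of tape_black from where it was at the start of the episode above 0.02 m).
It fails at once if the hex key set is pushed away (more than 20 mm) (distance of hex_keys from where it was at the start of the episode above 0.02 m).
It also fails if it takes over 48 s, if anything falls off the work surface, if the arm or the gripper's body presses on something with over 40 N, if the wrist force passes 120 N, or if a joint passes its speed limit or range.

## Working session

There is one attempt and no reset: what is moved stays moved. The work goes in short steps, Python scripts to look and compute and a tool call to move; the robot and the scene stay as the last step left them, time stands still between calls to the robot, and variables do not carry over. Pictures are saved under pics/ and viewed, and the job is handed in when it is done.

Besides the shell and the picture viewer there is one more tool, called after ">>>" as name(argument=value, ...), one argument or row to a line, values as JSON. carry_out: Moves the arm, as the interface text tells. Its arguments: {"type":"object","properties":{"steps":{"type":"array"}},"required":["steps"]}

```bash
mkdir -p pics; ls
python3 - <<'E'
from workcell import ctrl, viewer
import cv2,numpy as np
print(ctrl.observe())
for n in ["scene","side","wrist"]:
    p,d=viewer.capture(n); np.savez(f"pics/{n}0.npz",p=p,d=d); cv2.imwrite(f"pics/{n}0.png",p[:,:,::-1]); print(n,viewer.camera_params(n))
E
```

```text
pics
{'time': 0.0, 'joint_positions': array([-1.99984117e-02,  3.20313976e-01,  1.56570170e+00,  4.99723835e-06,
        1.25738884e+00, -1.99921283e-02]), 'qvel': array([ 6.08556223e-04, -1.26789094e-04, -1.29079186e-03, -4.51736611e-04,
       -1.97531084e-04,  3.54921302e-05]), 'tau': array([ 7.05825660e-04, -4.15526962e+01, -2.34157133e+01, -1.88356019e-06,
        8.09230405e-03,  1.54784908e-05]), 'tool_pos': array([5.74516392e-01, 1.28662005e-05, 2.30460774e-01]), 'tcp_rot': array([-2.22052353e+00, -2.22050615e+00,  1.96563662e-03]), 'force': array([-0.81836486, -0.49232396,  0.06345118]), 'wrist_torque': array([ 0.05945964,  0.07564244, -0.03192037]), 'finger_gap': 0.08540332183138225}
scene {'mtx': array([[507.77819479,   0.        , 285.45356483],
       [  0.        , 507.77819479, 217.31582862],
       [  0.        ,   0.        ,   1.        ]]), 'extrinsics': array([[ 0.77695379, -0.29468597,  0.55632992, -0.30197753],
       [-0.62946717, -0.37860699,  0.67854833, -1.03253302],
       [ 0.01067173, -0.87739212, -0.47965528,  0.78327435],
       [ 0.        ,  0.       
[... 284 characters left out ...]
0.77858776,  0.27400189, -0.56455652,  0.7641572 ],
       [ 0.00775902, -0.89536835, -0.4452587 ,  0.64176108],
       [ 0.        ,  0.        ,  0.        ,  1.        ]])}
wrist {'mtx': array([[354.65296056,   0.        , 276.42641881],
       [  0.        , 354.65296056, 206.77322261],
       [  0.        ,   0.        ,   1.        ]]), 'T_tool_cam': array([[ 5.35669425e-04, -9.56264992e-01, -2.92501243e-01,
         7.48481310e-02],
       [ 9.99999158e-01,  8.57913793e-04, -9.73411085e-04,
        -1.15850685e-03],
       [ 1.18177979e-03, -2.92500476e-01,  9.56264647e-01,
        -1.42662621e-01],
       [ 0.00000000e+00,  0.00000000e+00,  0.00000000e+00,
         1.00000000e+00]])}
```

View pics/scene0.png

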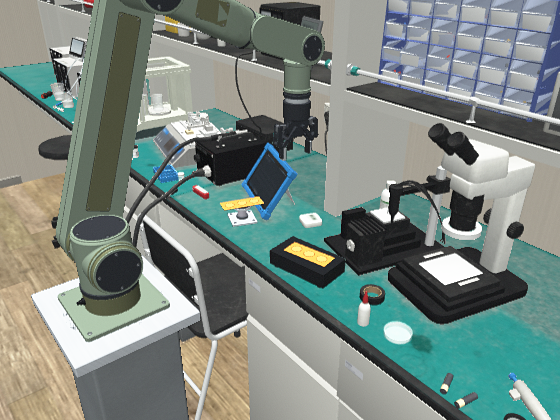

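View pics/side0.png

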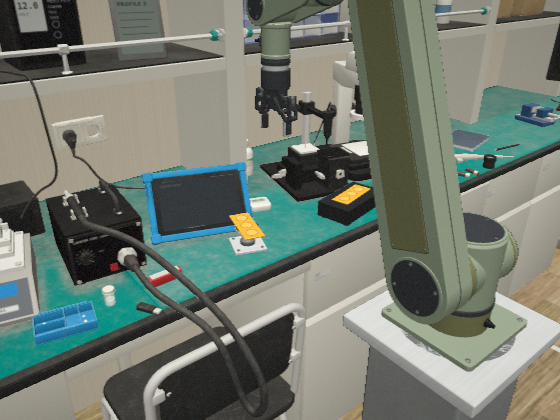

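View pics/wrist0.png

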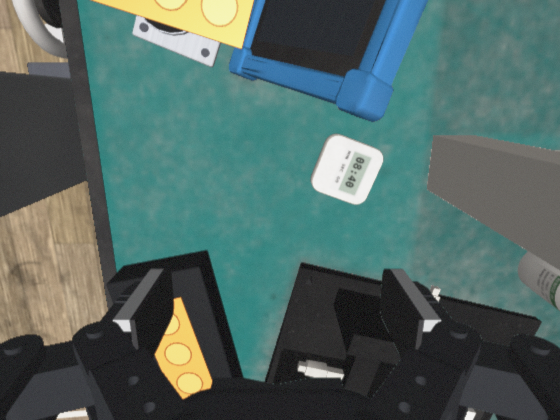

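The scene view shows the orange carrier on the block at about (308,256) and the lower carrier at about (242,203), with the blue tablet close behind the pedestal. In the wrist view the timer is at (347,170). Next I'll measure positions.

```bash
cat > h.py <<'E'
import numpy as np,cv2
from scipy.spatial.transform import Rotation as R
def ext(n,cp,st=None):
    if n!="wrist": return cp["extrinsics"]
    T=np.eye(4);T[:3,:3]=R.from_rotvec(st["tcp_rot"]).as_matrix();T[:3,3]=st["tool_pos"]
    return T@cp["T_tool_cam"]
def cloud(d,K,E):
    v,u=np.mgrid[:d.shape[0],:d.shape[1]]
    P=np.stack([(u-K[0,2])/K[0,0]*d,(v-K[1,2])/K[1,1]*d,d],-1)
    W=P@E[:3,:3].T+E[:3,3]; W[d==0]=np.nan; return W
def orange(p):
    h=cv2.cvtColor(p,cv2.COLOR_RGB2HSV)
    return ((h[...,0]>12)&(h[...,0]<32)&(h[...,1]>90)&(h[...,2]>150)).astype(np.uint8)
def rect(pts):
    (c,s,a)=cv2.minAreaRect((pts[:,:2]*1000).astype(np.float32)); b=cv2.boxPoints((c,s,a))
    e=[b[1]-b[0],b[2]-b[1]]; l=max(e,key=lambda x:np.hypot(*x)); 
    return np.round(c,1),np.round(sorted(s),1),round(np.degrees(np.arctan2(l[1],l[0]))%180,1)
E
cat > m0.py <<'E'
from h import *
from workcell import ctrl,viewer
st=ctrl.observe()
for n in ["scene","side","wrist"]:
    z=np.load(f"pics/{n}0.npz");p,d=z["p"],z["d"];cp=viewer.camera_params(n);W=cloud(d,cp["mtx"],ext(n,cp,st))
    k,l,s,c=cv2.connectedComponentsWithStats(orange(p))
    for i in range(1,k):
        if s[i,4]<200: continue
        P=W[l==i];P=P[np.isfinite(P[:,0])]
        m=(P[:,2]>.03)&(P[:,2]<.08)
        if m.sum()<150: continue
        print(n,"orange",c[i].round(),s[i,:5],rect(P[m]),"z",np.median(P[m,2]).round(4), "mean",P[m].mean(0).round(4))
    dark=(p.max(2)<60)&(abs(W[...,2]-.05)<.006)
    k,l,s,c=cv2.connectedComponentsWithStats(dark.astype(np.uint8))
    for i in range(1,k):
        if s[i,4]<150: continue
        print(n,"dark50",c[i].round(),s[i,4],rect(W[l==i]))
    # plan occupancy heights for workspace
    Q=W[np.isfinite(W[...,0])];np.save(f"pics/c_{n}.npy",Q)
E
python3 m0.py
```

```text
scene orange [241. 203.] [220 196  44  14 327] (array([505.9, 152.1]), array([ 86.5, 160.3]), np.float32(0.2)) z 0.0573 mean [0.4906 0.153  0.057 ]
scene orange [309. 254.] [284 242  51  25 543] (array([ 470.6, -188.6]), array([ 62.4, 136.3]), np.float32(104.5)) z 0.0524 mean [ 0.4685 -0.1929  0.0523]
scene dark50 [307. 257.] 858 (array([ 464.4, -189.7]), array([105.3, 181.5]), np.float32(101.8))
scene dark50 [448. 288.] 645 (array([ 687.8, -476.1]), array([179.3, 200.8]), np.float32(76.3))
side orange [351. 194.] [332 184  38  20 367] (array([ 467.4, -189.9]), array([ 56.4, 135. ]), np.float32(105.2)) z 0.0519 mean [ 0.4644 -0.1864  0.0518]
side orange [246. 226.] [229 213  36  27 545] (array([496.6, 153.8]), array([ 50.4, 150.7]), np.float32(164.0)) z 0.057 mean [0.4852 0.1578 0.0569]
side dark50 [347. 200.] 549 (array([ 462.1, -182.8]), array([102.4, 183.3]), np.float32(101.8))
side dark50 [ 91. 265.] 259 (array([578.6, 528.6]), array([ 66.2, 136.6]), np.float32(38.1))
wrist orange [191.  18.] [  92    0  162   49 3201] (array([489.9, 132. ]), array([ 35.1, 128.6]), np.float32(179.8)) z 0.0581 mean [0.5046 0.1363 0.0581]
wrist orange [182. 355.] [ 155  297   57  102 3107] (array([ 464.2, -186.2]), array([ 53.3, 123.7]), np.float32(104.1)) z 0.0533 mean [ 0.4713 -0.1912  0.0533]
wrist dark50 [273.  28.] 537 (array([569.3, 130. ]), array([ 9.6, 45.2]), np.float32(72.6))
wrist dark50 [202. 317.] 3055 (array([ 493. , -159.4]), array([ 35. , 143.8]), np.float32(101.5))
wrist dark50 [121. 285.] 429 (array([ 414.5, -106. ]), array([19.5, 47. ]), np.float32(40.6))
wrist dark50 [356. 309.] 291 (array([ 657.4, -135.5]), array([19.8, 46. ]), np.float32(15.0))
wrist dark50 [288. 371.] 174 (array([ 583.7, -218.3]), array([15. , 34.7]), np.float32(34.7))
```

Run:
```python
import numpy as np,cv2
Q=np.vstack([np.load(f"pics/c_{n}.npy") for n in ["scene","side","wrist"]])
# heightmap rows y, 2.5mm; show
x0,x1,y0,y1=.3,.8,-.45,.4;r=.0025
H=np.full((int((y1-y0)/r),int((x1-x0)/r)),-1.)
m=(Q[:,0]>x0)&(Q[:,0]<x1-1e-6)&(Q[:,1]>y0)&(Q[:,1]<y1-1e-6)&(Q[:,2]<.35)&(Q[:,2]>-.05)
q=Q[m];i=((q[:,1]-y0)/r).astype(int);j=((q[:,0]-x0)/r).astype(int);np.maximum.at(H,(i,j),q[:,2])
img=cv2.applyColorMap(np.clip(H/.2*255,0,255).astype(np.uint8),cv2.COLORMAP_JET);img[H<-.9]=0
img=cv2.resize(img,None,fx=1.7,fy=1.7,interpolation=cv2.INTER_NEAREST)[::-1].copy()
for k in range(5):
    X=int((.1*k)/r*1.7);cv2.putText(img,f"{.3+.1*k:.1f}",(X,10),0,.4,(255,255,255));cv2.line(img,(X,0),(X,img.shape[0]),(90,90,90))
for y in np.arange(-.4,.4,.1):
    Y=int(img.shape[0]-(y-y0)/r*1.7);cv2.putText(img,f"{y:.1f}",(0,Y),0,.4,(255,255,255));cv2.line(img,(0,Y),(400,Y),(90,90,90))
cv2.imwrite("pics/hm.png",img)
```

```text
(no output)
```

View pics/hm.png

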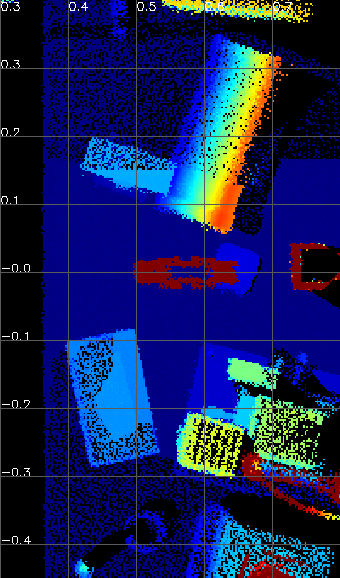

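>>> carry_out(
  steps=[-4.6,-1.6,0,-0.125,1,-4.8,-1.2,0,-0.125,1,-4.8,-0.5,0,0,1,-4.8,-0.5,0,0,1,-4.8,-0.5,0,0,1,-3,-0.5,0,0,1,0,0,0,0,1],
)

```text
time: 0.85
tool_pos: [0.5783, -0.2761, 0.2273]
tcp_rot: [-1.905, -2.493, 0.002]
force: [0.1, -0.7, 0.1]
finger_gap: 0.0855
```

```bash
cat > cap.py <<'E'
import sys
from h import *
from workcell import ctrl,viewer
def cap(n,tag):
    st=ctrl.observe();p,d=viewer.capture(n);cv2.imwrite(f"pics/{n}{tag}.png",p[:,:,::-1]);cp=viewer.camera_params(n)
    return st,p,d,cloud(d,cp["mtx"],ext(n,cp,st))
def report(n,tag):
    st,p,d,W=cap(n,tag)
    k,l,s,c=cv2.connectedComponentsWithStats(orange(p))
    for i in range(1,k):
        P=W[l==i];P=P[np.isfinite(P[:,0])]; P=P[(P[:,2]>.03)]
        if len(P)<150: continue
        print(n,"orange",c[i].round(),s[i],rect(P),"z",np.median(P[:,2]).round(4),"mean",P.mean(0).round(4))
    m=((p.max(2)<70)|(orange(p)>0))&(abs(W[...,2]-.051)<.006)
    k,l,s,c=cv2.connectedComponentsWithStats(m.astype(np.uint8))
    for i in range(1,k):
        if s[i,4]>1500 or (n!="wrist" and s[i,4]>400): print(n,"block?",c[i].round(),s[i],rect(W[l==i]))
    print("t",st["time"],"tcp",st["tool_pos"].round(4),"rot",st["tcp_rot"].round(3),"xdir",np.degrees(np.arctan2(*R.from_rotvec(st["tcp_rot"]).as_matrix()[[1,0],0])).round(2),"F",st["force"].round(2),"gap",round(st["finger_gap"],4))
    return st,p,d,W
if __name__=="__main__":
    for n in sys.argv[2:]: report(n,sys.argv[1])
E
python3 cap.py 1 wrist
```

```text
wrist orange [176.  64.] [ 142    0   67  132 7060] (array([ 468.9, -202.9]), array([ 51.6, 103.2]), np.float32(104.4)) z 0.0531 mean [ 0.4684 -0.2003  0.0531]
wrist block? [147.  86.] [ 114    0  124  156 5511] (array([ 469.7, -210.6]), array([100.1, 126.3]), np.float32(101.6))
wrist block? [176.  64.] [ 142    0   67  132 7027] (array([ 468.9, -202.9]), array([ 51.6, 103.2]), np.float32(104.4))
t 0.85 tcp [ 0.5783 -0.2761  0.2273] rot [-1.905e+00 -2.493e+00  2.000e-03] xdir 105.23 F [ 0.11 -0.74  0.13] gap 0.0855
```

View pics/wrist1.png

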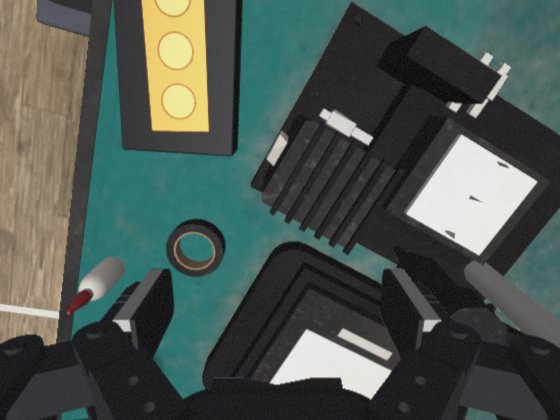

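The wrist view shows the carrier at (176,64), aligned with the tool, the tape at (196,248), and the block's near end at row 150. I'll move over the carrier, about 20 mm behind its centre, and shut the gripper.

>>> carry_out(
  steps=[3.1,-2.9,0,0,0,3.1,-2.9,0,0,0,3.1,-2.9,0,0,0,0,0,4,0,0,0,0,4,0,0,0,0,4,0,0,0,0,2,0,0,0,0,0,0,0],
)

```text
time: 1.7
tool_pos: [0.4632, -0.1937, 0.0845]
tcp_rot: [-1.893, -2.499, -0.006]
force: [-0.4, 0.4, 0.4]
finger_gap: 0.0002
```

>>> carry_out(
  steps=[-1.7,0.3,1,0,0,0,0,0.8,0,0,0,0,0.4,0,0,0,0,0,0,0],
)

```text
time: 2.1
tool_pos: [0.4716, -0.2061, 0.0646]
tcp_rot: [-1.89, -2.503, -0.009]
force: [0.3, 0.3, 0.6]
finger_gap: 0.0001
```

>>> carry_out(
  steps=[0,0,0.4,0,0,0,0,0.3,0,0,0,0,0.2,0,0,0,0,0,0,0],
)

```text
time: 2.5
tool_pos: [0.4719, -0.2052, 0.0568]
tcp_rot: [-1.89, -2.506, -0.01]
force: [0.5, 0.3, -0.6]
finger_gap: 0.0001
```

>>> carry_out(
  steps=[0,0,0.15,0,0,0,0,0,0,0],
)

```text
time: 2.7
tool_pos: [0.4719, -0.2052, 0.0553]
tcp_rot: [-1.891, -2.506, -0.011]
force: [0.3, -0.4, 0.4]
finger_gap: 0.0001
```

>>> carry_out(
  steps=[0,0,0.1,0,0,0,0,0.1,0,0],
)

```text
time: 2.9
tool_pos: [0.4721, -0.2053, 0.0533]
tcp_rot: [-1.891, -2.506, -0.011]
force: [0.1, -0.2, -0.0]
finger_gap: -0.0001
```

>>> carry_out(
  steps=[0,0,0.1,0,0],
)

```text
time: 3.0
tool_pos: [0.4722, -0.2054, 0.053]
tcp_rot: [-1.891, -2.506, -0.011]
force: [-3.8, 1.7, 13.3]
finger_gap: 0.0001
```

>>> carry_out(
  steps=[0.4,0.03,0.09,0,0,0.4,0.03,0.09,0,0],
)

```text
time: 3.2
tool_pos: [0.4726, -0.1993, 0.053]
tcp_rot: [1.889, 2.504, 0.011]
force: [-0.1, -0.7, 5.5]
finger_gap: 0.0001
```

>>> carry_out(
  steps=[0.6,-0.05,0.11,0,0,0.6,-0.05,0.11,0,0],
)

```text
time: 3.4
tool_pos: [0.4714, -0.19, 0.0531]
tcp_rot: [1.883, 2.497, 0.012]
force: [0.1, -2.0, 6.6]
finger_gap: -0.0
```

```bash
python3 cap.py 2 side scene
```

```text
side orange [346. 197.] [328 187  39  19 316] (array([ 465.8, -173.6]), array([ 56.4, 132. ]), np.float32(103.2)) z 0.0519 mean [ 0.4593 -0.1636  0.0521]
side orange [246. 226.] [229 213  36  27 548] (array([496.2, 153.2]), array([ 51.1, 148.9]), np.float32(162.3)) z 0.0571 mean [0.485  0.1579 0.057 ]
side block? [348. 198.] [318 183  56  30 794] (array([ 461.6, -183.4]), array([101.1, 182.4]), np.float32(101.6))
side block? [214. 220.] [157 208 104  32 709] (array([535.1, 234.9]), array([160.9, 237. ]), np.float32(67.8))
t 3.4 tcp [ 0.4714 -0.19    0.0531] rot [1.883 2.497 0.012] xdir 105.96 F [ 0.14 -2.04  6.64] gap -0.0
scene orange [241. 203.] [220 196  44  14 328] (array([507.5, 155.3]), array([ 87.8, 167.7]), np.float32(3.7)) z 0.0573 mean [0.4911 0.1529 0.057 ]
scene orange [304. 251.] [280 240  50  25 466] (array([ 470.4, -173.5]), array([ 62.4, 136. ]), np.float32(105.8)) z 0.0524 mean [ 0.4655 -0.1769  0.0524]
scene block? [308. 257.] [ 270  236   75   41 1272] (array([ 464.6, -188.8]), array([106.3, 183. ]), np.float32(101.3))
scene block? [448. 287.] [401 261 104  46 516] (array([ 686.8, -479.6]), array([180.6, 191.5]), np.float32(75.9))
t 3.45 tcp [ 0.4711 -0.1893  0.0531] rot [1.883 2.498 0.012] xdir 105.97 F [ 1.11 -1.1   6.28] gap 0.0003
```

>>> carry_out(
  steps=[0.8,-0.07,0.11,0,0,0.8,-0.07,0.11,0,0,0.8,-0.07,0.11,0,0],
)

```text
time: 3.8
tool_pos: [0.4677, -0.1697, 0.0531]
tcp_rot: [1.875, 2.487, 0.016]
force: [0.2, -1.7, 7.5]
finger_gap: 0.0002
```

>>> carry_out(
  steps=[0.8,-0.05,0.11,0,0,0.8,-0.05,0.11,0,0],
)

```text
time: 4.0
tool_pos: [0.4657, -0.1561, 0.0531]
tcp_rot: [1.868, 2.48, 0.018]
force: [0.3, -2.1, 8.7]
finger_gap: -0.0002
```

```bash
python3 cap.py 3 side scene
```

```text
side orange [339. 201.] [320 191  40  19 333] (array([ 463.8, -138.8]), array([ 62.9, 131.5]), np.float32(104.7)) z 0.0521 mean [ 0.4537 -0.1297  0.0522]
side orange [246. 226.] [229 213  36  27 548] (array([495.5, 153.6]), array([ 50.2, 148. ]), np.float32(162.9)) z 0.0573 mean [0.4848 0.158  0.057 ]
side block? [348. 198.] [318 183  55  30 818] (array([ 456.9, -173.9]), array([102.5, 199.9]), np.float32(98.5))
side block? [201. 217.] [157 208  88  19 497] (array([585.4, 220.5]), array([ 53.1, 225.3]), np.float32(69.7))
t 4.0 tcp [ 0.4657 -0.1561  0.0531] rot [1.868 2.48  0.018] xdir 106.0 F [ 0.32 -2.05  8.74] gap -0.0002
scene orange [241. 203.] [220 196  44  14 327] (array([508.1, 152.5]), array([ 90.6, 165.2]), np.float32(3.9)) z 0.0571 mean [0.4911 0.1533 0.0568]
scene orange [295. 247.] [271 236  49  23 442] (array([ 463.7, -141.5]), array([ 59.8, 132.6]), np.float32(102.2)) z 0.0523 mean [ 0.4599 -0.144   0.0524]
scene block? [307. 256.] [ 270  236   75   41 1399] (array([ 462.5, -178.1]), array([103.5, 203.8]), np.float32(101.8))
scene block? [450. 287.] [400 261 105  46 518] (array([ 688., -478.]), array([179. , 197.7]), np.float32(75.9))
t 4.05 tcp [ 0.4653 -0.1552  0.0531] rot [1.868 2.48  0.019] xdir 106.0 F [ 0.19 -0.76  8.12] gap 0.0002
```

>>> carry_out(
  steps=[0.8,-0.05,0.11,0,0,0.8,-0.05,0.11,0,0,0.7,-0.05,0.11,0,0],
)

```text
time: 4.4
tool_pos: [0.4633, -0.1361, 0.0532]
tcp_rot: [1.859, 2.469, 0.023]
force: [1.2, -2.3, 7.5]
finger_gap: -0.0001
```

```bash
python3 cap.py 4 side scene
```

```text
side orange [334. 203.] [315 193  41  20 345] (array([ 464. , -119.8]), array([ 66. , 135.6]), np.float32(103.4)) z 0.052 mean [ 0.4514 -0.1101  0.052 ]
side orange [246. 226.] [229 213  36  27 548] (array([495.4, 153.6]), array([ 51.3, 147. ]), np.float32(163.5)) z 0.0571 mean [0.4853 0.1578 0.0568]
side block? [347. 199.] [316 183  57  30 882] (array([ 457.6, -165. ]), array([101. , 220.4]), np.float32(100.8))
side block? [210. 220.] [157 208 100  32 602] (array([534.5, 238.7]), array([163.4, 225.7]), np.float32(69.9))
t 4.4 tcp [ 0.4633 -0.1361  0.0532] rot [1.859 2.469 0.023] xdir 106.02 F [ 1.25 -2.32  7.46] gap -0.0001
scene orange [241. 203.] [220 196  44  14 327] (array([505.2, 174.4]), array([107.2, 146.4]), np.float32(164.0)) z 0.0573 mean [0.4913 0.1531 0.057 ]
scene orange [289. 244.] [266 233  48  23 428] (array([ 460.4, -121.4]), array([ 58.2, 132.9]), np.float32(106.4)) z 0.0524 mean [ 0.4576 -0.1249  0.0526]
scene block? [305. 255.] [ 266  233   79   44 1475] (array([ 461. , -167.5]), array([104.7, 224.5]), np.float32(101.1))
scene block? [450. 288.] [402 261 100  46 500] (array([ 635.5, -508.5]), array([139.7, 243.7]), np.float32(118.9))
t 4.45 tcp [ 0.4631 -0.1353  0.0532] rot [1.859 2.47  0.024] xdir 106.02 F [ 0.51 -0.22  8.07] gap 0.0002
```

View pics/side4.png

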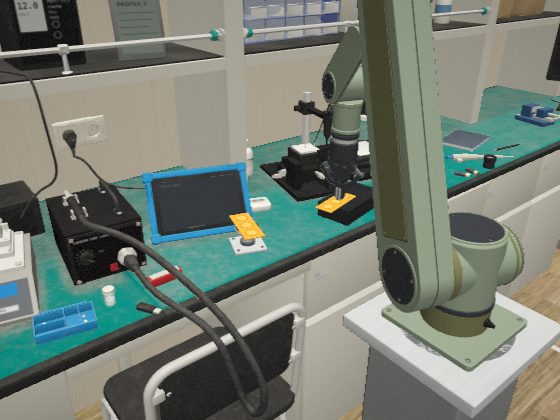

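The carrier overhangs the block by about 40 mm (side view, around (334,203)). Now I'll lift off and look.

>>> carry_out(
  steps=[0,0,-1,0,0,0,0,-3,0,0,0,0,-4,0,0,0,0,-4,0,1,0,0,-3,0,1,-2,0,0,0,1,0,0,0,0,1,0,0,0,0,1],
)

```text
time: 5.3
tool_pos: [0.4588, -0.1505, 0.2118]
tcp_rot: [1.862, 2.473, 0.024]
force: [-0.8, 0.4, -0.7]
finger_gap: 0.0723
```

```bash
python3 cap.py 5 wrist side scene
```

```text
wrist orange [278. 146.] [ 248   65   66  157 7649] (array([ 457.1, -120.1]), array([ 50.5, 131.9]), np.float32(103.6)) z 0.053 mean [ 0.4566 -0.1187  0.053 ]
wrist block? [274. 204.] [  210    65   122   241 16347] (array([ 459.9, -164.4]), array([ 99.3, 221.3]), np.float32(101.5))
t 5.3 tcp [ 0.4588 -0.1505  0.2118] rot [1.862 2.473 0.024] xdir 106.02 F [-0.83  0.38 -0.67] gap 0.0723
side orange [335. 202.] [315 192  41  21 406] (array([ 460.4, -118.9]), array([ 59. , 133.2]), np.float32(103.5)) z 0.0519 mean [ 0.4552 -0.1168  0.0519]
side orange [246. 226.] [229 213  36  27 547] (array([497.7, 152.8]), array([ 50.6, 152.7]), np.float32(162.6)) z 0.0571 mean [0.4849 0.1578 0.0569]
side block? [348. 198.] [ 316  182   64   31 1070] (array([ 458.7, -166.4]), array([102.2, 225.6]), np.float32(101.2))
side block? [205. 218.] [157 208  89  28 584] (array([587.6, 202.7]), array([136.4, 227.7]), np.float32(35.8))
t 5.35 tcp [ 0.4587 -0.1505  0.2114] rot [1.861 2.473 0.024] xdir 106.04 F [0.48 0.78 0.42] gap 0.079
scene orange [241. 203.] [220 196  44  14 327] (array([503.7, 167.6]), array([ 91.2, 145.9]), np.float32(165.7)) z 0.0569 mean [0.491  0.153  0.0569]
scene orange [290. 244.] [266 233  48  23 487] (array([ 461.5, -121.3]), array([ 59.9, 130.8]), np.float32(103.4)) z 0.0525 mean [ 0.4594 -0.1246  0.0524]
scene block? [305. 254.] [ 266  233   79   44 1572] (array([ 461.7, -168.1]), array([105.1, 224.3]), np.float32(101.2))
scene block? [448. 287.] [399 261 102  45 529] (array([ 633.5, -505.5]), array([135.8, 245.5]), np.float32(118.8))
t 5.4 tcp [ 0.4586 -0.1503  0.2111] rot [1.861 2.474 0.024] xdir 106.06 F [ 1.28  0.87 -0.21] gap 0.0846
```

View pics/wrist5.png

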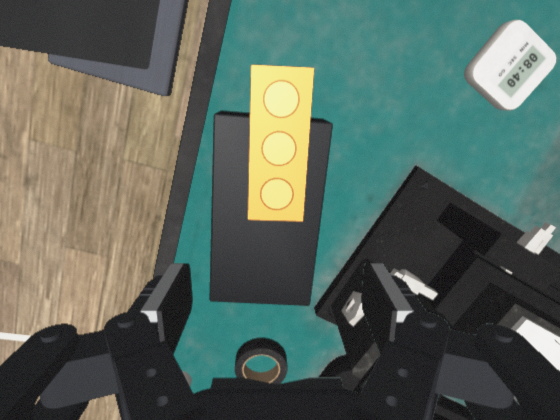

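The wrist view shows the carrier at (278,146), sticking out about 41 mm past the block edge at row 118. I'll move over the overhanging end.

>>> carry_out(
  steps=[2.5,0.3,0,0.04,1,2.5,0.3,0,0,1,2,0.3,0,0,1,0,0,0,0,1,0,0,0,0,1],
)

```text
time: 5.95
tool_pos: [0.4468, -0.0766, 0.2057]
tcp_rot: [1.917, 2.443, 0.019]
force: [-0.0, -0.1, -0.9]
finger_gap: 0.0852
```

```bash
cat > st.py <<'E'
import sys
from h import *
from workcell import ctrl
s=ctrl.observe();M=R.from_rotvec(s["tcp_rot"]).as_matrix()
print("t",s["time"],s["tool_pos"].round(4),"xdir",np.degrees(np.arctan2(M[1,0],M[0,0])).round(2),"zaxis",M[:,2].round(4),"F",s["force"].round(1),"gap",round(s["finger_gap"],4),"j6",s["joint_positions"][5].round(2))
if len(sys.argv)>2:
    d=np.array([float(v)/1000 for v in sys.argv[1:4]])-s["tool_pos"]; print("tool delta cm",(M.T@d*100).round(2))
E
python3 st.py 445.3 -71.5 80
```

```text
t 5.95 [ 0.4468 -0.0766  0.2057] xdir 103.72 zaxis [ 0.0363 -0.0128 -0.9993] F [-0.  -0.1 -0.9] gap 0.0852 j6 -0.43
tool delta cm [ 0.79 -0.43 12.55]
```

>>> carry_out(
  steps=[0.8,-0.4,3,0,1,0,0,3,0,1,0,0,3,0,1,0,0,2,0,1,0,0,0,0,1],
)

```text
time: 6.45
tool_pos: [0.4467, -0.0742, 0.0924]
tcp_rot: [1.917, 2.438, 0.019]
force: [-0.8, -0.2, 0.3]
finger_gap: 0.0852
```

```bash
python3 st.py 445.3 -71.5 31
```

```text
t 6.45 [ 0.4467 -0.0742  0.0924] xdir 103.62 zaxis [ 0.0391 -0.0148 -0.9991] F [-0.8 -0.2  0.3] gap 0.0852 j6 -0.42
tool delta cm [ 0.44 -0.28  6.12]
```

>>> carry_out(
  steps=[0.5,-0.3,1,0,1,0,0,2,0,1,0,0,2,0,1,0,0,0.6,0,1,0,0,0,0,1],
)

```text
time: 6.95
tool_pos: [0.4487, -0.074, 0.0381]
tcp_rot: [1.917, 2.431, 0.023]
force: [-0.1, -0.3, 0.1]
finger_gap: 0.0851
```

```bash
python3 st.py 445.3 -71.5 31; python3 cap.py 6 wrist scene
```

```text
t 6.95 [ 0.4487 -0.074   0.0381] xdir 103.45 zaxis [ 0.0453 -0.0168 -0.9988] F [-0.1 -0.3  0.1] gap 0.0851 j6 -0.41
tool delta cm [ 0.34 -0.3   0.69]
wrist orange [275. 313.] [  211   248   127   136 15571] (array([449.5, -87.9]), array([50.2, 67. ]), np.float32(103.6)) z 0.0531 mean [ 0.4486 -0.0843  0.0534]
wrist block? [269. 325.] [  153   248   222   151 21356] (array([446.5, -93.9]), array([78.1, 97.9]), np.float32(12.6))
t 6.95 tcp [ 0.4487 -0.074   0.0381] rot [1.917 2.431 0.023] xdir 103.45 F [-0.11 -0.35  0.08] gap 0.0851
scene orange [241. 203.] [220 196  41  14 316] (array([453.5, 109.3]), array([125.1, 317.7]), np.float32(53.9)) z 0.0572 mean [0.4877 0.1527 0.0578]
scene orange [290. 244.] [269 233  45  23 477] (array([ 459.8, -123.2]), array([ 75.2, 131.3]), np.float32(112.2)) z 0.0524 mean [ 0.46   -0.1258  0.0524]
scene block? [305. 254.] [ 269  233   76   43 1562] (array([ 460.1, -168. ]), array([105.8, 223.8]), np.float32(101.0))
scene block? [449. 287.] [399 261 101  46 510] (array([ 630.6, -500.9]), array([133.1, 246.5]), np.float32(116.4))
t 7.0 tcp [ 0.449  -0.074   0.0385] rot [1.916 2.43  0.024] xdir 103.46 F [-0.49  0.21  0.69] gap 0.0851
```

View pics/wrist6.png

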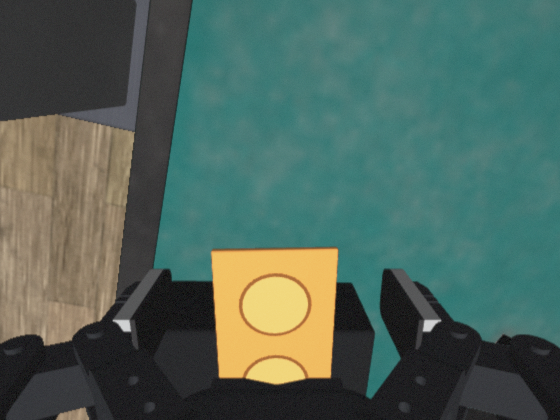

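The plate's end sits between the open pads (columns 213–337, pads at about 168 and 385). I'll lower slightly, then grip.

>>> carry_out(
  steps=[0.3,-0.2,0.6,0,1,0,0,0.15,0,0.5,0,0,0,0,0.3,0,0,0,0,0.3,0,0,0,0,0.3,0,0,0,0,0.3],
)

```text
time: 7.65
tool_pos: [0.4483, -0.0718, 0.0334]
tcp_rot: [1.912, 2.426, 0.028]
force: [-0.4, 0.1, 0.2]
finger_gap: 0.0479
```

```bash
python3 st.py 445.3 -71.5 31
```

```text
t 7.65 [ 0.4483 -0.0718  0.0334] xdir 103.46 zaxis [ 0.0524 -0.0181 -0.9985] F [-0.4  0.1  0.2] gap 0.0479 j6 -0.4
tool delta cm [ 0.11 -0.3   0.23]
```

>>> carry_out(
  steps=[0,0,0,0,0,0,0,0,0,0],
)

```text
time: 7.85
tool_pos: [0.4484, -0.0718, 0.0334]
tcp_rot: [1.912, 2.426, 0.028]
force: [-0.8, 0.2, 0.3]
finger_gap: 0.0476
```

```bash
python3 cap.py 7 wrist side
```

```text
wrist orange [276. 319.] [  211   259   131   125 14460] (array([449. , -84.7]), array([50.9, 60.4]), np.float32(103.4)) z 0.0531 mean [ 0.4485 -0.0814  0.0534]
wrist block? [277. 320.] [  207   259   140   125 15041] (array([450.5, -84.2]), array([60.5, 60.8]), np.float32(101.6))
t 7.85 tcp [ 0.4484 -0.0718  0.0334] rot [1.912 2.426 0.028] xdir 103.46 F [-0.82  0.23  0.29] gap 0.0476
side orange [246. 226.] [229 213  36  27 546] (array([496.7, 153. ]), array([ 51.1, 153. ]), np.float32(162.9)) z 0.0571 mean [0.4852 0.1578 0.057 ]
side block? [356. 197.] [335 182  37  33 520] (array([ 440. , -183.5]), array([ 74.2, 222.4]), np.float32(122.9))
side block? [209. 219.] [157 208 102  32 623] (array([533.8, 235.6]), array([163.3, 231.6]), np.float32(69.9))
t 7.9 tcp [ 0.4483 -0.0718  0.0334] rot [1.912 2.426 0.028] xdir 103.46 F [-0.61 -0.07  0.91] gap 0.0476
```

View pics/wrist7.png

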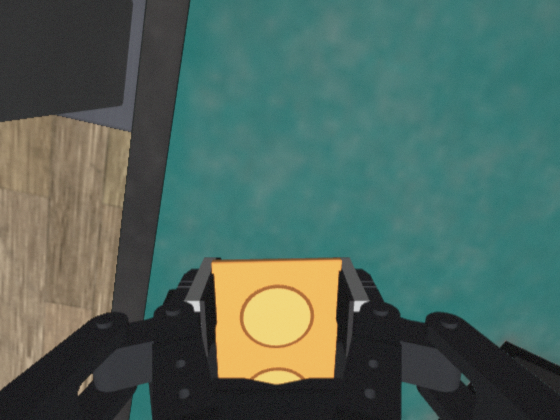

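The pads hold the plate firmly on both edges (wrist view, columns 213–340, end at row 260). Now I'll lift.

>>> carry_out(
  steps=[0,0,-1,0,0,0,0,-2.5,0,0,0,0,-3,0,0,0,0,-3,0,0,0,0,-2,0,0,0,0,0,0,0],
)

```text
time: 8.55
tool_pos: [0.4414, -0.0694, 0.1544]
tcp_rot: [1.914, 2.427, 0.027]
force: [-0.2, 0.2, -0.7]
finger_gap: 0.0473
```

```bash
python3 st.py 480 60 160; python3 cap.py 8 side scene
```

```text
t 8.55 [ 0.4414 -0.0694  0.1544] xdir 103.45 zaxis [ 0.0506 -0.0174 -0.9986] F [-0.2  0.2 -0.7] gap 0.0473 j6 -0.41
tool delta cm [11.66  6.8  -0.59]
side orange [246. 226.] [229 213  36  27 548] (array([496.3, 153.4]), array([ 50.7, 148. ]), np.float32(162.8)) z 0.0571 mean [0.4852 0.1578 0.0569]
side block? [350. 197.] [318 182  63  31 993] (array([ 462.4, -183.7]), array([101.7, 182.8]), np.float32(100.9))
side block? [208. 218.] [157 208 100  23 613] (array([583.5, 197.1]), array([113.7, 251.2]), np.float32(42.3))
t 8.55 tcp [ 0.4414 -0.0694  0.1544] rot [1.914 2.427 0.027] xdir 103.45 F [-0.15  0.16 -0.65] gap 0.0473
scene orange [289. 206.] [270 195  43  22 434] (array([489.4, -24.9]), array([ 93.1, 335.3]), np.float32(71.8)) z 0.1717 mean [ 0.454  -0.1234  0.1709]
scene orange [241. 203.] [220 197  42  13 317] (array([473.2,  44.9]), array([129.2, 291. ]), np.float32(80.6)) z 0.0573 mean [0.4877 0.1516 0.0582]
scene block? [308. 256.] [ 270  236   75   41 1442] (array([ 465.6, -187.6]), array([106.6, 184.7]), np.float32(102.3))
scene block? [449. 287.] [397 261 107  46 514] (array([ 687. , -477.1]), array([179.2, 197.8]), np.float32(75.8))
t 8.6 tcp [ 0.4405 -0.0693  0.1531] rot [1.915 2.429 0.025] xdir 103.46 F [ 0.03 -0.38 -0.48] gap 0.0478
```

View pics/side8.png

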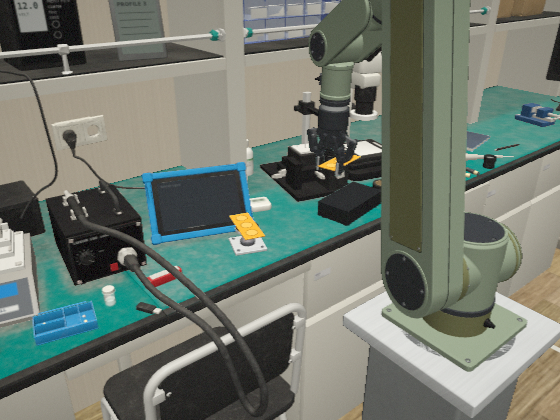

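>>> carry_out(
  steps=[3,1.2,-1,0.1,0,3,1.6,-1,0.1,0,3,2.3,-0.5,0.1,0,2,1.5,0,0.1,0,0,0,0,0,0],
)

```text
time: 9.15
tool_pos: [0.4909, 0.0477, 0.1705]
tcp_rot: [2.391, 1.987, 0.02]
force: [0.1, 0.2, -1.4]
finger_gap: 0.0475
```

```bash
python3 st.py 480 60 180; python3 cap.py 9 wrist scene
```

```text
t 9.15 [0.4909 0.0477 0.1705] xdir 79.43 zaxis [ 0.0307 -0.0167 -0.9994] F [ 0.1  0.2 -1.4] gap 0.0475 j6 0.28
tool delta cm [ 1.   -1.26 -1.  ]
wrist orange [244.  45.] [  139     0   204    96 12631] (array([489.1, 156.4]), array([ 50.2, 130.1]), np.float32(163.4)) z 0.058 mean [0.4918 0.156  0.058 ]
wrist orange [276. 319.] [  211   259   131   125 14427] (array([486.3,  34.9]), array([51. , 59.9]), np.float32(79.7)) z 0.19 mean [0.487  0.0378 0.1903]
wrist block? [367.  49.] [ 350    0   38  102 1631] (array([573. , 137.9]), array([11. , 64.4]), np.float32(71.3))
t 9.15 tcp [0.4909 0.0477 0.1705] rot [2.391 1.987 0.02 ] xdir 79.43 F [ 0.12  0.22 -1.38] gap 0.0475
scene orange [270. 183.] [256 172  32  22 372] (array([555. ,  99.9]), array([ 80.9, 395.3]), np.float32(56.7)) z 0.1879 mean [ 0.484  -0.0025  0.1853]
scene orange [241. 203.] [220 196  44  14 326] (array([510.1, 153.1]), array([ 88.8, 167.8]), np.float32(4.7)) z 0.0571 mean [0.4913 0.1533 0.0568]
scene block? [308. 256.] [ 270  236   75   41 1441] (array([ 465.6, -188.6]), array([106. , 181.2]), np.float32(102.1))
scene block? [446. 287.] [401 261  99  45 491] (array([ 633.8, -505.1]), array([129.1, 240.2]), np.float32(117.6))
t 9.2 tcp [0.4895 0.0467 0.1702] rot [2.391 1.989 0.017] xdir 79.5 F [ 0.   -0.13 -1.34] gap 0.0475
```

View pics/wrist9.png

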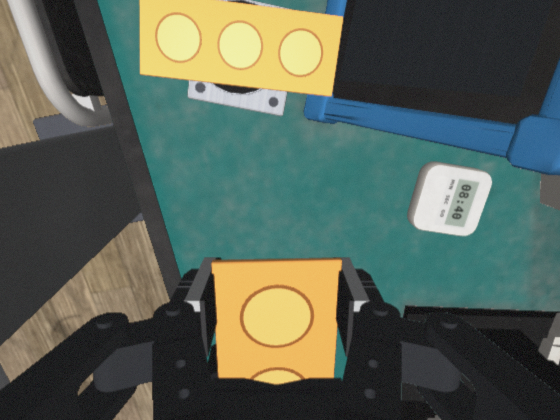

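Run:
```python
from h import *
Q=np.vstack([np.load(f"pics/c_{n}.npy") for n in ["scene","side","wrist"]])
T=np.array([.505,.202]);a=np.radians(73.4);u=np.array([np.cos(a),np.sin(a)]);y=np.array([u[1],-u[0]])
d=Q[:,:2]-T;X=d@u;Y=d@y
for lo in range(20,150,10):
    m=(Y>lo/1000)&(Y<(lo+10)/1000)&(abs(X)<.05)&(Q[:,2]<.3);print(lo,m.sum(),Q[m,2].max().round(3) if m.any() else None, np.percentile(Q[m,2],95).round(3) if m.any() else None)
m=(Y<-.02)&(Y>-.1)&(abs(X)<.06)&(Q[:,2]<.3);print("left",Q[m,2].max())
```

```text
20 193 0.059 0.059
30 222 0.06 0.059
40 239 0.06 0.059
50 477 0.06 0.059
60 656 0.06 0.058
70 611 0.051 0.045
80 673 0.066 0.06
90 724 0.08 0.075
100 774 0.094 0.09
110 844 0.109 0.105
120 928 0.127 0.119
130 1021 0.141 0.134
140 1233 0.159 0.157
left 0.06197892430746277
```

>>> carry_out(
  steps=[3,0,0,0.1,0,3.5,-1,0,0,0,3.5,-1,0,0,0,3,-1,0,0,0,0,0,0,0,0],
)

```text
time: 9.75
tool_pos: [0.489, 0.1768, 0.1629]
tcp_rot: [2.498, 1.859, -0.001]
force: [-0.3, 0.2, 0.3]
finger_gap: 0.0475
```

```bash
python3 st.py 505 202.2 110
```

```text
t 9.75 [0.489  0.1768 0.1629] xdir 73.3 zaxis [ 0.0164 -0.023  -0.9996] F [-0.3  0.2  0.3] gap 0.0475 j6 0.65
tool delta cm [2.98 0.68 5.26]
```

>>> carry_out(
  steps=[1.6,0.4,1,0,0,0.9,0.2,1.5,0,0,0,0,1,0,0,0,0,0,0,0],
)

```text
time: 10.15
tool_pos: [0.4998, 0.1933, 0.1234]
tcp_rot: [2.497, 1.859, -0.014]
force: [-0.2, 0.2, -0.8]
finger_gap: 0.048
```

```bash
python3 st.py 505 202.2 80; python3 cap.py 10 wrist side scene
```

```text
t 10.15 [0.4998 0.1933 0.1234] xdir 73.33 zaxis [ 0.0099 -0.0282 -0.9996] F [-0.2  0.2 -0.8] gap 0.048 j6 0.68
tool delta cm [1.11 0.17 4.32]
wrist orange [276. 303.] [  175   240   205   144 18982] (array([500.4, 179.2]), array([ 60.3, 138.7]), np.float32(163.7)) z 0.1428 mean [0.4952 0.1818 0.124 ]
wrist block? [427. 144.] [ 390    0   79  309 6665] (array([594.2, 195.9]), array([ 11.6, 189.2]), np.float32(70.3))
t 10.15 tcp [0.4998 0.1933 0.1234] rot [ 2.497  1.859 -0.014] xdir 73.33 F [-0.24  0.18 -0.83] gap 0.048
side orange [257. 193.] [238 186  41  14 347] (array([477.5, 139. ]), array([ 70.6, 125.7]), np.float32(91.9)) z 0.1422 mean [0.4749 0.1315 0.1425]
side orange [246. 226.] [229 213  36  27 545] (array([495.8, 153.8]), array([ 50.7, 150.2]), np.float32(163.3)) z 0.057 mean [0.4851 0.1578 0.0569]
side block? [350. 197.] [ 318  182   63   31 1006] (array([ 461.4, -183.3]), array([102. , 185.8]), np.float32(101.7))
side block? [215. 220.] [157 208 107  32 734] (array([534.5, 233.9]), array([160.4, 237.1]), np.float32(68.8))
t 10.2 tcp [0.5001 0.1934 0.124 ] rot [ 2.497  1.859 -0.012] xdir 73.31 F [ 0.15 -0.14  0.81] gap 0.0477
scene orange [242. 179.] [230 170  26  20 310] (array([551. , 231.7]), array([ 76.2, 356.9]), np.float32(55.5)) z 0.143 mean [0.4908 0.148  0.1397]
scene orange [241. 203.] [220 196  44  14 327] (array([509.4, 155.2]), array([ 90.5, 170.2]), np.float32(3.3)) z 0.0574 mean [0.4906 0.1528 0.0571]
scene block? [308. 256.] [ 270  236   75   41 1442] (array([ 465. , -188.1]), array([105.2, 182.3]), np.float32(101.2))
scene block? [448. 287.] [398 261 104  45 518] (array([ 635.5, -504.3]), array([135. , 252.3]), np.float32(119.3))
t 10.25 tcp [0.5007 0.1937 0.1249] rot [ 2.497  1.858 -0.009] xdir 73.3 F [ 0.17  0.12 -0.1 ] gap 0.0478
```

View pics/side10.png

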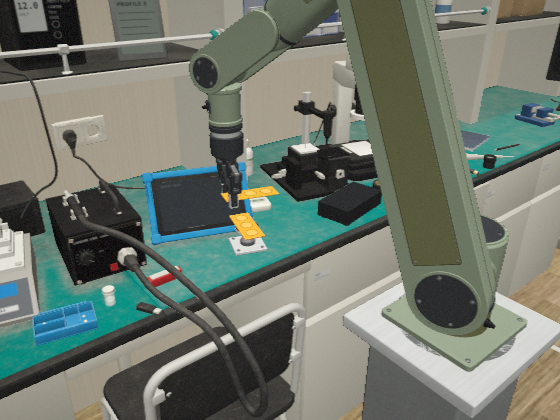

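View pics/scene10.png

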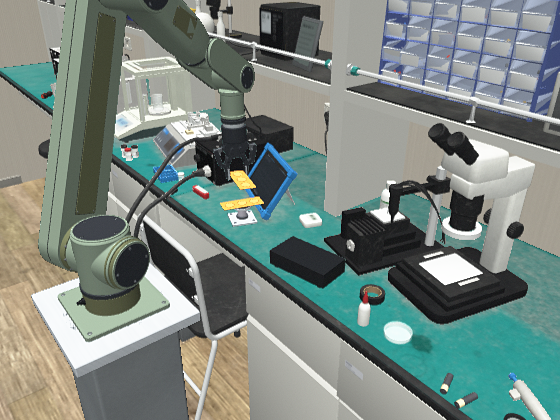

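Both views show the carrier held above the lower plate (side view: upper at (257,193), lower at (246,226)). I'll close in and check its tilt.

>>> carry_out(
  steps=[0.9,0.1,1.2,0,0,0.2,0,1.2,0,0,0,0,0,0,0],
)

```text
time: 10.6
tool_pos: [0.5067, 0.2039, 0.1008]
tcp_rot: [2.497, 1.856, -0.003]
force: [-0.8, 0.6, -0.3]
finger_gap: 0.0475
```

```bash
python3 st.py 505 202.2 50
cat > tilt.py <<'E'
from cap import *
import sys
for n in ["side","scene"]:
    st,p,d,W=cap(n,sys.argv[1]); z0=st["tool_pos"][2]
    m=(orange(p)>0)&(W[...,2]>max(z0-.005,.0615))&(W[...,2]<z0+.045)&(W[...,1]>.05)&(W[...,0]<.56)
    P=W[m];A=np.c_[P[:,:2]-P[:,:2].mean(0),np.ones(len(P))]
    for _ in range(3):
        c=np.linalg.lstsq(A,P[:,2],rcond=None)[0];r=abs(A@c-P[:,2]);k=r<.006;P,A=P[k],A[k]
    print(n,len(P),"slope",c[:2].round(3),"mean",P.mean(0).round(4),"rect",rect(P))
E
python3 tilt.py 11
```

```text
t 10.6 [0.5067 0.2039 0.1008] xdir 73.24 zaxis [ 0.0168 -0.0253 -0.9995] F [-0.8  0.6 -0.3] gap 0.0475 j6 0.69
tool delta cm [-0.12 -0.23  5.08]
side 387 slope [-0.019  0.021] mean [0.485  0.1495 0.1187] rect (array([489.3, 157.4]), array([ 55.8, 129.2]), np.float32(75.2))
scene 295 slope [-0.028  0.02 ] mean [0.4922 0.1507 0.1195] rect (array([493.3, 154.5]), array([ 51.2, 135.6]), np.float32(71.9))
```

>>> carry_out(
  steps=[-0.1,-0.2,1.5,0,0,0,0,1.2,0,0,0,0,1,0,0,0,0,0,0,0],
)

```text
time: 11.1
tool_pos: [0.5071, 0.2033, 0.0646]
tcp_rot: [2.495, 1.856, 0.005]
force: [-0.7, -0.2, -0.6]
finger_gap: 0.0479
```

```bash
python3 st.py 505 202.2 46; python3 tilt.py 12
```

```text
t 11.1 [0.5071 0.2033 0.0646] xdir 73.27 zaxis [ 0.0218 -0.0235 -0.9995] F [-0.7 -0.2 -0.6] gap 0.0479 j6 0.7
tool delta cm [-0.14 -0.22  1.86]
side 406 slope [-0.01   0.022] mean [0.4851 0.1484 0.0822] rect (array([490.4, 156.1]), array([ 57.8, 129.7]), np.float32(73.9))
scene 315 slope [-0.027  0.02 ] mean [0.4921 0.1488 0.0831] rect (array([493.4, 153.8]), array([ 52.5, 137.4]), np.float32(71.1))
```

>>> carry_out(
  steps=[-0.1,-0.2,0.6,0,0,0,0,0.6,0,0,0,0,0,0,0],
)

```text
time: 11.5
tool_pos: [0.5069, 0.2033, 0.0541]
tcp_rot: [2.494, 1.855, 0.013]
force: [-0.4, 0.5, -0.3]
finger_gap: 0.048
```

```bash
python3 st.py 505 202.2 44
```

```text
t 11.5 [0.5069 0.2033 0.0541] xdir 73.26 zaxis [ 0.0268 -0.0216 -0.9994] F [-0.4  0.5 -0.3] gap 0.048 j6 0.7
tool delta cm [-0.15 -0.18  1.01]
```

>>> carry_out(
  steps=[-0.1,-0.2,0.4,0,0,0,0,0.3,0,0],
)

```text
time: 11.7
tool_pos: [0.505, 0.2029, 0.047]
tcp_rot: [2.494, 1.855, 0.015]
force: [0.4, 0.8, -1.3]
finger_gap: 0.0477
```

>>> carry_out(
  steps=[0,0,0.15,0,0,0,0,0.1,0,0],
)

```text
time: 11.9
tool_pos: [0.5049, 0.2028, 0.044]
tcp_rot: [2.494, 1.855, 0.014]
force: [-0.4, -0.7, 0.8]
finger_gap: 0.0473
```

```bash
python3 st.py 505 202.2 44; python3 cap.py 13 side scene; python3 tilt.py 13b
```

```text
t 11.9 [0.5049 0.2028 0.044 ] xdir 73.26 zaxis [ 0.0273 -0.0214 -0.9994] F [-0.4 -0.7  0.8] gap 0.0473 j6 0.7
tool delta cm [-0.05  0.02  0.  ]
side orange [252. 225.] [235 213  40  27 655] (array([470.1, 143.5]), array([ 93. , 144.1]), np.float32(138.3)) z 0.0599 mean [0.4734 0.1495 0.0602]
side block? [348. 197.] [318 182  53  31 908] (array([ 461.5, -182.6]), array([102.1, 180.4]), np.float32(101.2))
t 11.9 tcp [0.5049 0.2028 0.044 ] rot [2.494 1.855 0.014] xdir 73.26 F [-0.42 -0.67  0.76] gap 0.0473
scene orange [241. 202.] [220 192  44  21 522] (array([496.6, 149.7]), array([136.6, 142.3]), np.float32(162.5)) z 0.0601 mean [0.4898 0.1513 0.0597]
scene block? [308. 256.] [ 270  236   75   41 1432] (array([ 464.6, -187.6]), array([104. , 183.7]), np.float32(101.8))
scene block? [448. 287.] [402 260 100  46 488] (array([ 637.2, -509.1]), array([136.6, 243.4]), np.float32(119.8))
t 11.95 tcp [0.5049 0.2027 0.0439] rot [2.494 1.855 0.014] xdir 73.27 F [ 0.83 -0.41 -0.2 ] gap 0.0476
side 190 slope [-0.006  0.012] mean [0.4827 0.1601 0.0626] rect (array([486. , 156.9]), array([ 50.2, 127.2]), np.float32(70.8))
scene 168 slope [-0.009  0.012] mean [0.4931 0.1603 0.063 ] rect (array([487.2, 150.6]), array([ 72.4, 135.7]), np.float32(81.2))
```

```bash
python3 -c "
import cv2
a=cv2.imread('pics/side13.png')[165:275,180:320];b=cv2.imread('pics/scene13.png')[140:250,180:320]
cv2.imwrite('pics/z13.png',cv2.hconcat([cv2.resize(a,None,fx=2.8,fy=2.8,interpolation=2),cv2.resize(b,None,fx=2.8,fy=2.8,interpolation=2)]))"
```

```text
(no output)
```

View pics/z13.png

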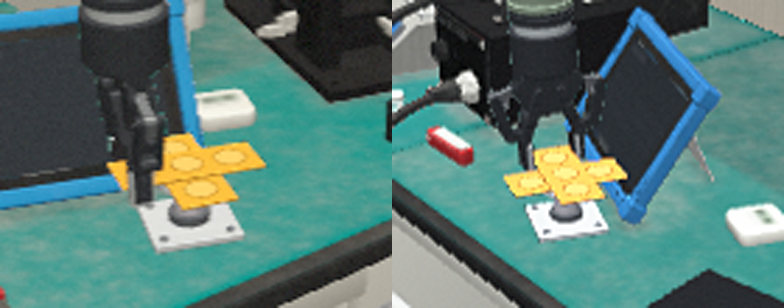

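The zoomed views show the carrier crosswise and centred just above the lower one. I'll ease down to contact.

>>> carry_out(
  steps=[0,0,0.08,0,0],
)

```text
time: 12.2
tool_pos: [0.5053, 0.2029, 0.0437]
tcp_rot: [2.494, 1.854, 0.016]
force: [0.3, 0.2, -1.0]
finger_gap: 0.0477
```

>>> carry_out(
  steps=[0,0,0.08,0,0],
)

```text
time: 12.3
tool_pos: [0.5055, 0.2029, 0.043]
tcp_rot: [2.494, 1.854, 0.016]
force: [0.7, 1.4, -0.2]
finger_gap: 0.0479
```

>>> carry_out(
  steps=[0,0,0.06,0,0],
)

```text
time: 12.4
tool_pos: [0.5055, 0.2029, 0.0424]
tcp_rot: [2.494, 1.854, 0.016]
force: [-0.5, -0.2, 0.5]
finger_gap: 0.0477
```

>>> carry_out(
  steps=[0,0,0.06,0,0],
)

```text
time: 12.5
tool_pos: [0.5055, 0.2029, 0.0419]
tcp_rot: [2.494, 1.854, 0.016]
force: [-0.2, 0.5, 0.8]
finger_gap: 0.0478
```

>>> carry_out(
  steps=[0,0,0.06,0,0],
)

```text
time: 12.6
tool_pos: [0.5055, 0.203, 0.0415]
tcp_rot: [2.494, 1.854, 0.017]
force: [-1.4, -0.3, 3.4]
finger_gap: 0.0476
```

>>> carry_out(
  steps=[0,0,0.06,0,0],
)

```text
time: 12.7
tool_pos: [0.5056, 0.203, 0.0412]
tcp_rot: [2.494, 1.854, 0.017]
force: [-1.7, 0.0, 4.8]
finger_gap: 0.0476
```

Contact at about 5 N. Now I'll release gently.

>>> carry_out(
  steps=[0,0,0,0,0,0,0,0,0,0.62,0,0,0,0,0.68,0,0,0,0,0.75,0,0,0,0,0.75],
)

```text
time: 13.2
tool_pos: [0.5058, 0.203, 0.041]
tcp_rot: [2.493, 1.854, 0.018]
force: [0.2, 0.0, 0.4]
finger_gap: 0.0641
```

```bash
python3 st.py; python3 cap.py 14 wrist side scene; python3 -c "
import cv2
a=cv2.imread('pics/side14.png')[165:275,180:320];b=cv2.imread('pics/scene14.png')[140:250,180:320]
cv2.imwrite('pics/z14.png',cv2.hconcat([cv2.resize(a,None,fx=2.8,fy=2.8,interpolation=2),cv2.resize(b,None,fx=2.8,fy=2.8,interpolation=2)]))"
```

```text
t 13.2 [0.5058 0.203  0.041 ] xdir 73.27 zaxis [ 0.0295 -0.0206 -0.9994] F [0.2 0.  0.4] gap 0.0641 j6 0.7
wrist orange [276. 325.] [  185   260   183   131 16986] (array([500.6, 188.7]), array([68.1, 77.4]), np.float32(161.6)) z 0.061 mean [0.5002 0.191  0.0611]
wrist orange [131. 404.] [126 388  11  32 187] (array([439.5, 185.6]), array([ 8.5, 56.8]), np.float32(51.5)) z 0.0582 mean [0.4273 0.1703 0.0584]
wrist block? [512. 159.] [  451     0   109   330 13013] (array([601.1, 215.8]), array([ 11.6, 135.6]), np.float32(69.9))
t 13.2 tcp [0.5058 0.203  0.041 ] rot [2.493 1.854 0.018] xdir 73.27 F [0.17 0.01 0.37] gap 0.0641
side orange [252. 226.] [235 213  40  27 642] (array([468.6, 143. ]), array([ 90.4, 144.8]), np.float32(138.5)) z 0.059 mean [0.473  0.149  0.0599]
side block? [348. 197.] [318 182  53  31 903] (array([ 462.2, -182.6]), array([101.3, 179.9]), np.float32(101.4))
t 13.25 tcp [0.5058 0.203  0.0409] rot [2.493 1.854 0.018] xdir 73.27 F [ 0.57  0.63 -0.37] gap 0.064
scene orange [241. 203.] [220 193  44  20 515] (array([514.7, 163.8]), array([123.6, 173.5]), np.float32(28.1)) z 0.0592 mean [0.4901 0.1518 0.0589]
scene block? [308. 256.] [ 270  236   75   41 1437] (array([ 464.1, -188.7]), array([105.6, 182. ]), np.float32(101.4))
scene block? [449. 287.] [397 261 107  44 520] (array([ 637.8, -503.6]), array([130. , 259.8]), np.float32(118.6))
t 13.3 tcp [0.5058 0.203  0.041 ] rot [2.494 1.854 0.018] xdir 73.26 F [-0.38 -0.27  0.05] gap 0.0642
```

View pics/z14.png

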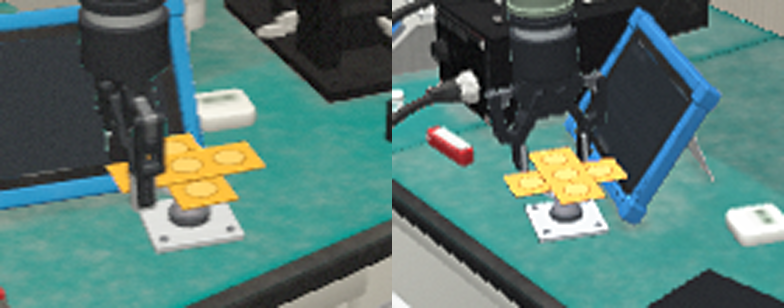

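View pics/wrist14.png

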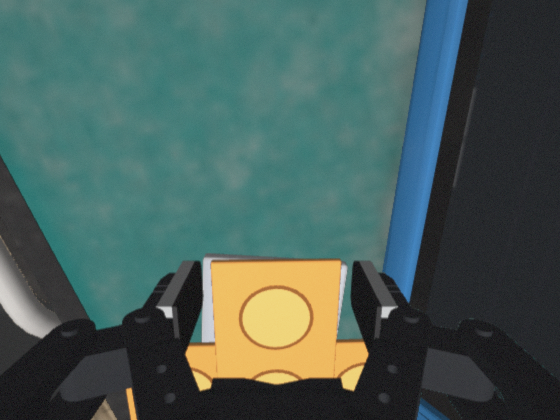

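The pads stand clear of the plate on both sides (plate columns 213–340). Lifting away.

>>> carry_out(
  steps=[0,0,-1,0,0.75,0,0,-2,0,0.75,0,0,-3,0,0.75,0,0,-4,0,0.75,0,0,-4,0,0.75,-3,0,-2,0,1,-4,0,0,0,1,-4,0,0,0,1,-4,0,0,0,1,0,0,0,0,1],
)

```text
time: 14.35
tool_pos: [0.4576, 0.0596, 0.2165]
tcp_rot: [2.485, 1.857, 0.029]
force: [0.9, 0.2, 0.0]
finger_gap: 0.0851
```

```bash
python3 st.py 489 40 200; python3 cap.py 15 wrist side scene
```

```text
t 14.35 [0.4576 0.0596 0.2165] xdir 73.51 zaxis [ 0.0386 -0.02   -0.9991] F [0.9 0.2 0. ] gap 0.0851 j6 0.42
tool delta cm [-0.97  3.49  1.81]
wrist orange [275.  66.] [  188     0   169   145 12155] (array([485.8, 145.5]), array([106.1, 130.1]), np.float32(163.5)) z 0.06 mean [0.4888 0.1513 0.0596]
wrist block? [327. 353.] [ 262  305  124   94 6227] (array([ 458.5, -153.7]), array([ 99.7, 120.3]), np.float32(101.7))
t 14.35 tcp [0.4576 0.0596 0.2165] rot [2.485 1.857 0.029] xdir 73.51 F [0.89 0.16 0.  ] gap 0.0851
side orange [246. 225.] [218 213  57  27 882] (array([490.8, 159.6]), array([123.1, 135. ]), np.float32(29.5)) z 0.0593 mean [0.4848 0.1586 0.0589]
side block? [350. 197.] [ 318  182   65   31 1000] (array([ 462.3, -184.8]), array([102.8, 187.2]), np.float32(101.0))
side block? [201. 217.] [157 207  90  20 525] (array([581.9, 221. ]), array([ 65.3, 225.2]), np.float32(70.0))
t 14.4 tcp [0.4587 0.0612 0.2166] rot [2.485 1.858 0.033] xdir 73.54 F [-0.27  0.85  0.5 ] gap 0.0856
scene orange [241. 203.] [220 193  44  20 516] (array([513.3, 164.2]), array([121.6, 171.4]), np.float32(26.6)) z 0.059 mean [0.4902 0.1518 0.0589]
scene block? [308. 256.] [ 270  236   75   41 1435] (array([ 464.7, -188.2]), array([106. , 182.1]), np.float32(102.5))
scene block? [449. 287.] [401 259 101  47 519] (array([ 638. , -505.7]), array([131.6, 244.4]), np.float32(117.6))
t 14.45 tcp [0.4593 0.0623 0.2164] rot [2.484 1.859 0.033] xdir 73.62 F [-0.23  0.99  0.42] gap 0.0851
```

View pics/wrist15.png

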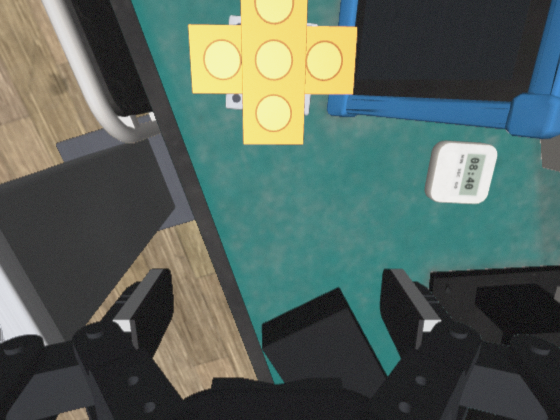

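View pics/side15.png

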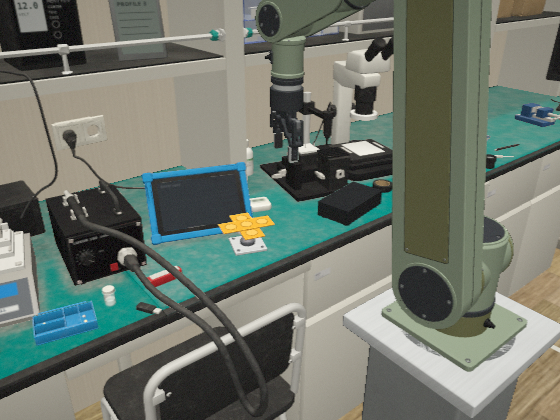

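The cross is square and centred: the upper plate's middle spot is at (273,61) and the lower plate spans columns 190–357 and rows 25–94. The bystanders are in place, so I'll hand in.

```bash
python3 -c "
from workcell import ctrl
print(ctrl.close_job())"; python3 st.py
```

```text
the job is handed in; nothing more can be done
None
the job is handed in; nothing more can be done
```

The orange carrier now lies flat across the lower carrier on the pedestal, and I handed the job in at about 14.5 s of the 48 s allowed. No verdict is reported at hand-in.

**What I did:** I pressed the closed gripper on the carrier with about 5–13 N and slid it about 70 mm. That left about 41 mm sticking out over the block's +y short end, with its centre about 65 mm from the block's middle. I then gripped that end across its width, lifted it, turned it square to the lower carrier and set it down with about 5 N of contact before releasing.

**Last checks:**
- **Fit:** in the last wrist view the upper carrier's middle spot is within about 2 mm of the lower one's centre. The angle is square to within about 1°.
- **Height:** the upper face measured about 0.060–0.061 m, which fits a plate lying flat on the lower one.
- **Lower carrier:** it had not visibly moved.
- **Bystanders:** the timer, black tape and hex key set look unmoved. I judged this by eye in the pictures and did not measure it.
- **Robot:** it touches nothing.

**What disagreed:**
- **Tool tilt:** the tool drifted to about 2–3° off vertical during the moves. The carrier was about 1–2° off level while held, but settled flat when released.
- **Gripper reading:** it showed 47.5–48 mm on the 50 mm wide plate. The hold was secure all the same.
- **Camera positions:** outlines from the scene and side cameras were off by several mm to a few cm where other orange surfaces overlapped, so I relied on the wrist camera for the final positions.

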